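Stand the copper plaque upright for inspection

ROBOT

A 7-joint arm with a two-finger parallel gripper is mounted at the origin on the work surface. World frame = base frame: x ahead of the robot, y to its left, z up, the work surface at z = 0. Lengths are in mm, angles in rad, forces in N, time in s.
With the tool pointing down it reaches from about 400 to 875 mm from the base axis. Payload 4.4 kg.
Tool frame: the origin (TCP) lies midway between the tips of the shut fingers; the grasp point (between the pads) lies 19 mm behind it; x points along the fingers, y is the direction in which the jaws open and shut, and the axes are right-handed (so a half turn about x gives the same grasp; the last joint's range is limited). The gripper opens to 85 mm and grips with 20 to 120 N. Pads are 22 mm wide; open, the fingers measure 114 mm over their backs; the gripper's body (76 mm by 85 mm) begins 54 mm behind the grasp point. The pads swing forward as they close: fully open they stand 13 mm farther back than shut.
Start: joints at [-1.343, 0.628, 0.038, 1.517, -0.027, 0.996, -0.02], TCP at [188.209, 622.17, 203.513] pointing down, gripper open.
Joint ranges: [-3.06, 3.06], [-0.37, 2.12], [-1.25, 1.32], [0.18, 2.47], [-1.1, 4.24], [0.23, 1.98], [-2.94, 2.94]. Speed limits (rad/s): [2.57, 2.57, 3.14, 3.14, 3.14, 3.14, 3.14].

INTERFACE

Orientations are given as [roll, pitch, yaw] about the fixed x, y, z axes, in that order (R = Rz(yaw) Ry(pitch) Rx(roll)).
In Python, from cell import ctrl gives the robot as it stands.
- The arm moves only by the tool arm_command, never from a script. Its argument "series" is a list of rows, each a list of 7 numbers: the opening, from 0 (shut) to 1 (fully open), then the shift along the world's x, y, z in cm, then the turn, a rotation vector about the world's x, y, z in degrees. In form: [[claw, x, y, z, rx, ry, rz], ...]. A call has 1 to 20 rows; each row shifts and turns the commanded pose from where the row before left it; what a row does not reach is not made up. A row lasts 1/12 s, in which the tool goes at most 41.7 mm and 7.16 degrees, less where a joint would pass 70% of its speed; a pose out of reach is approached as far as the arm can. A call with a gripper value outside its range is refused whole. The fingers move at their own pace and stop on an object; the grip force is fixed at half the most. Time passes only in rows, so rows that do not move let the fingers close. It gives the time, the measured TCP pose, the force and the opening at its end, in the units of the state.
- ctrl.read_state(): the state, without advancing time (a new reading comes with each control period).
- ctrl.get_image(name): name is "scene" or "top" or "wrist"; returns the picture (420x560x3 uint8, blue, green, red); there is no depth.
- ctrl.calibration(name): a dict with "fovy" (degrees; the focal length in pixels is half the picture's height over the tangent of half this angle, whatever the lens; pixels are square), "cx", "cy" (the principal point, pixels), "cam_to_world" (4x4, takes a point from camera to world coordinates); the wrist camera has in their place "T_tool_cam" (4x4, takes a point from camera to tool coordinates, whose origin is the TCP and whose axes are the tool frame's). Camera axes: x right, y up, looking along -z (the intrinsics and any distortion apply to the point x, -y, -z); pixel columns grow to the right and rows downward; lengths in mm; the calibration is good to about 2 mm. A picture is of the moment at which its call begins: read the wrist's pose just before it. calibration takes no time and is no camera call.
- ctrl.finish_job(): hands the job in, once; it reports no verdict.
Trained networks look in the newest picture that a camera, given by its name, has taken for a name from the list of things; names that differ only in an ending like _2 or _b are one class to them, and where a whole thing is asked for, a point or a joint stands for the part that bears it (a point fixed in the world has none). Each returns a list of dicts, best first, with "conf" (0 to 1); they miss things now and then, are a little off and sometimes report something else, mostly with a low value. They report only what shows in the picture. A call takes as long as a camera call. They do not tell look-alikes from the thing itself.
- ctrl.spot_in(label, camera): "centre" ([x, y, z] in mm, in world coordinates, good to about 4 mm: the middle of the surface that is visible of it).
The state is a dict: "clock": time; "qpos": joint angles; "qd": joint speeds; "tau": joint torques, N m; "eef_pos": TCP position; "tool_rot": TCP orientation; "force": force on the tool from outside, world axes, zero at the start; "torque": the same for the moment, N m; "width": finger opening in mm.
Only numpy, scipy, OpenCV 4.12 (cv2) and the standard library are available. Lean on these libraries where they do the work, as an engineer would, in place of code of your own. Each camera call takes 0.05 s, during which the arm holds its last target.

TASK

Three finished plaques lean back on the sloped wooden rack. Take the one with the copper face (the flower) and stand it upright, by itself, on its bottom edge (the thin edge that is lowest in the rack, under the flower's stem) in the middle of the round green pad, facing any way you like, and let go. Leave the brass and the steel plaque in their places on the rack.

Things in the scene. Friction and masses are not known exactly. Their poses are not given: they have to be found in the camera images.
- copper_center (a point): Centre of the copper plaque: dark wooden block with reddish copper face and raised flower, 64 wide, 110 high, 26 thick (mm), 0.15-0.3 kg. Own z runs from bottom to top edge (55 mm to each), y along the width (32 mm to each side), x out of the copper face (13 mm to front and back). Starts leaning back 45 deg in one of three seats of a fixed rack, top edge towards the robot, face up and away from it.
- brass_center (a point): Centre of the brass plaque: size and axes as the copper one, yellow brass face with a leaf twig. Stays in its seat. Of the rack: seats are 145 mm apart, 81 mm between plaques; a sloping board backs only a plaque's lower 52 mm, a ledge holds its bottom edge (its middle 50 mm above the table); the upper 58 mm overhang free, front and back, and can be gripped across thickness or width.
- steel_center (a point): Centre of the steel plaque: size and axes as the copper one, grey steel face with raised rings. Leans in another seat of the rack and stays there.
- pad_top (a point): Centre of the top of the fixed round inspection pad, green with a dark wooden rim, 150 mm across, its flat top 6 mm above the table, z up.
Not all that is in view belongs to the job. Leave any blue look-alike of the part that bears copper_center alone. Of the things that look like the part that bears pad_top, the larger one is meant.

How it is judged (in metres and radians):
At the end, for the whole second after the job is handed in: The copper plaque stands on its bottom edge on the pad, within 10 degrees of upright, its centre within 25 mm of the pad's centre (seen from above) and 45 to 65 mm above the pad's top, at rest; the brass and steel plaques are within 20 mm of where they started (angle between copper_center's own z axis and vertical below 0.17 rad and horizontal distance between copper_center and pad_top below 0.025 m and z of copper_center in the frame of pad_top between 0.045 and 0.065 m and distance of each of brass_center, steel_center from where it was at the start of the episode below 0.02 m and linear speed of copper below 0.02 m/s); the robot touches nothing.
It fails at once if the brass or the steel plaque is moved more than 30 mm (distance of any of brass_center, steel_center from where it was at the start of the episode above 0.03 m).
It also fails if it takes over 38 s, if anything falls off the work surface, if the arm or the gripper's body presses on something with over 40 N, if the wrist force passes 120 N, or if a joint passes its speed limit or range.

## Working session

There is one attempt and no reset: what is moved stays moved. The work goes in short steps, Python scripts to look and compute and a tool call to move; the robot and the scene stay as the last step left them, time stands still between calls to the robot, and variables do not carry over. Pictures are saved under pics/ and viewed, and the job is handed in when it is done.

Besides the shell and the picture viewer there is one more tool, called after "Emit:" as name(argument=value, ...), one argument or row to a line, values as JSON. arm_command: Moves the arm, as the interface text tells. Its arguments: {"type":"object","properties":{"series":{"type":"array"}},"required":["series"]}

```bash
mkdir -p pics; ls; python3 - <<'E'
from cell import ctrl
import cv2,json
for n in ("scene","top","wrist"):
    cv2.imwrite(f"pics/{n}0.png",ctrl.get_image(n))
    c=ctrl.calibration(n); print(n,{k:(v.tolist() if hasattr(v,'tolist') else v) for k,v in c.items()})
for l in ("copper_center","brass_center","steel_center","pad_top"):
    for cam in("scene","top"):
        print(l,cam,ctrl.spot_in(l,cam))
print(ctrl.read_state())
E
```

```text
pics
scene {'fovy': 52.44961972126765, 'cx': 279.3935538573102, 'cy': 208.31241349361773, 'cam_to_world': [[-0.48757591459597405, -0.5084148460743807, 0.7097774804803708, 1192.8846281547603], [0.8729744411857062, -0.27121521797926157, 0.4054108170399075, 436.1203688402124], [-0.013614424056978673, 0.8172861492938842, 0.5760711741008844, 666.5775431782093], [0.0, 0.0, 0.0, 1.0]]}
top {'fovy': 46.45051025532387, 'cx': 276.3203815402341, 'cy': 207.13838498044393, 'cam_to_world': [[0.14457271432474697, 0.9679357002409281, -0.20542446415137428, 264.57921109225134], [-0.9894751867614264, 0.14270641358553796, -0.02395275151196281, 0.3331796894276331], [0.006130665234344904, 0.20672532433317764, 0.9783798113325556, 1239.900269924964], [0.0, 0.0, 0.0, 1.0]]}
wrist {'fovy': 69.75761061255282, 'cx': 278.4612789866976, 'cy': 203.7360810149933, 'T_tool_cam': [[0.0003393877415288315, 0.2899471054901697, -0.9570426118171701, -170.11471093711538], [0.9999997821081265, 0.0004434876579262766, 0.0004889809759115358, 0.7510715746994467], [0.0005662152050556992, -0.9570425692395127, -0.2899468917987775, 
[... 741 characters left out ...]
0.2, 7.9], 'conf': 0.8}]
{'clock': 0.55, 'qpos': array([-1.34280181,  0.62837478,  0.03849547,  1.51741903, -0.02702002,
        0.99629798, -0.0200027 ]), 'qd': array([ 1.20988184e-03,  4.01015240e-04, -1.58100385e-03,  8.78331260e-05,
        1.00539713e-03,  5.30545497e-04, -1.77083875e-03]), 'tau': array([-4.30986192e-04, -5.62897253e+01,  1.22461148e+00, -1.93656296e+01,
        1.09285148e-02,  2.22797600e-03, -5.64598437e-06]), 'eef_pos': array([188.19763825, 622.16590604, 203.52358764]), 'tool_rot': array([2.83832611, 1.57073656, 2.54449623]), 'force': array([ 0.25604367, -1.08126719,  0.09851666]), 'torque': array([-0.02921362,  0.00561502,  0.05336376]), 'width': 85.13577720117124}
```

View pics/scene0.png

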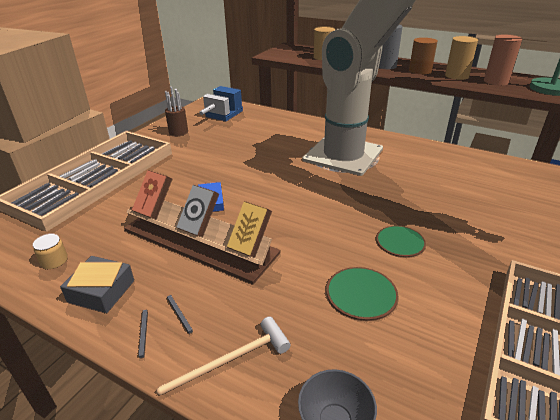

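View pics/top0.png

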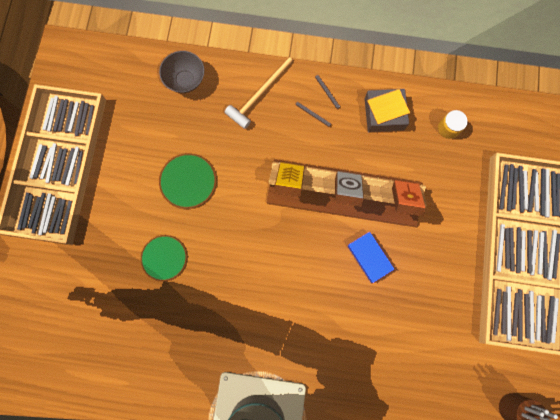

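The copper plaque (red face, flower) is at scene (152,193) and top (408,193). The blue block at top (371,258) is the look-alike. The large pad is at scene (362,292) and top (188,181), the small one at top (164,258). I'll confirm with enlarged crops.

```bash
cat > h.py <<'E'
import numpy as np
from cell import ctrl
def cam(n):
    c=ctrl.calibration(n); f=210/np.tan(np.radians(c['fovy']/2)); return c,f
def ray(n,u,v):
    c,f=cam(n);T=np.array(c['cam_to_world']);d=np.array([(u-c['cx'])/f,-(v-c['cy'])/f,-1]);return T[:3,3],T[:3,:3]@d
def onz(n,u,v,z):
    o,d=ray(n,u,v);return o+d*(z-o[2])/d[2]
def tri(a,b):
    (o1,d1),(o2,d2)=ray(*a),ray(*b);d1=d1/np.linalg.norm(d1);d2=d2/np.linalg.norm(d2)
    s=np.linalg.lstsq(np.c_[d1,-d2],o2-o1,rcond=None)[0];p,q=o1+s[0]*d1,o2+s[1]*d2
    return (p+q)/2,np.linalg.norm(p-q)
def proj(n,P):
    c,f=cam(n);T=np.array(c['cam_to_world']);p=(np.asarray(P)-T[:3,3])@T[:3,:3];return np.array([c['cx']+f*p[...,0]/-p[...,2],c['cy']-f*p[...,1]/-p[...,2]]).T
E
python3 - <<'E'
import cv2,numpy as np
from h import *
a=cv2.imread('pics/scene0.png')[155:285,110:290];b=cv2.imread('pics/top0.png')[145:235,260:440]
a=cv2.resize(a,None,fx=4.2,fy=4.2,interpolation=2);b=cv2.resize(b,None,fx=4.4,fy=4.4,interpolation=2)
cv2.imwrite('pics/sc1.png',a);cv2.imwrite('pics/tc1.png',b)
for n in('scene','top'):
    im=cv2.imread(f'pics/{n}0.png');h=cv2.cvtColor(im,cv2.COLOR_BGR2HSV)
    m=cv2.inRange(h,(60,120,40),(90,255,255))
    k,l,s,ce=cv2.connectedComponentsWithStats(m)
    for i in range(1,k):
        if s[i,4]>500: print(n,s[i],ce[i],onz(n,*ce[i],6))
E
```

```text
scene [378 227  46  27 956] [400.69246862 240.03138075] [357.12312452 295.04443698   6.        ]
scene [ 329  269   67   48 2471] [361.82679077 292.13800081] [563.86120956 272.38067772   6.        ]
top [ 161  156   52   50 2058] [186.91788144 180.43731778] [560.01728171 271.14955779   6.        ]
top [ 142  237   43   42 1388] [163.10014409 257.62103746] [353.47527763 293.86307956   6.        ]
```

View pics/sc1.png

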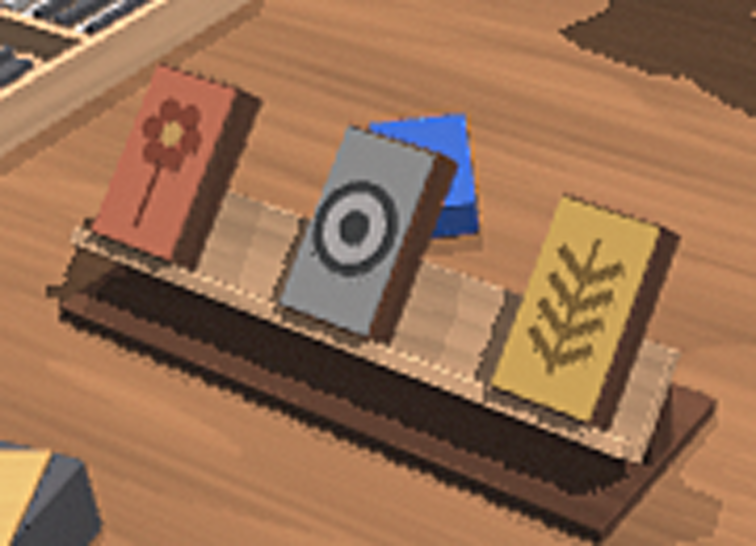

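View pics/tc1.png

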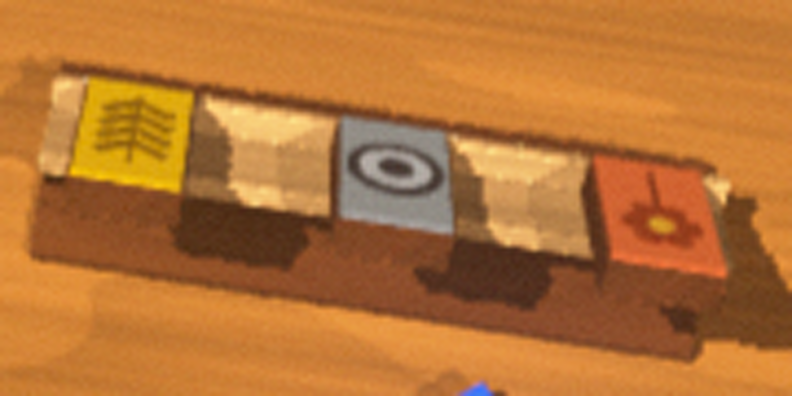

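The crops confirm it: the copper face with the flower is the plaque at the -y end of the rack, and steel (rings) is its neighbour. Next I'll fit its pose from the face corners.

```bash
python3 - <<'E'
from h import *
from scipy.optimize import least_squares
from scipy.spatial.transform import Rotation as R
C=np.array([[13,-32,55],[13,32,55],[13,-32,-55],[13,32,-55]])
S=np.array([[148.6,170.5],[167.1,176.9],[132.1,209.8],[151,217.4]])
T=np.array([[425.5,207.5],[397.7,204.1],[421.8,182.5],[394.5,180.2]])
def P(p): return R.from_euler('ZY',[p[3],-p[4]]).apply(C)+p[:3]
def f(p,w): return np.r_[(w[0]*(proj('scene',P(p))-S)).ravel(),(w[1]*(proj('top',P(p))-T)).ravel(), (p[4]-np.pi/4)/.02*.5,(p[2]-89)/3]
for w in((1,1),(1,0),(0,1)):
    r=least_squares(f,[570,-270,89,0,.785],args=(w,));print(w,r.x.round(3),np.degrees(r.x[3:]).round(1));print((f(r.x,(1,1))).round(1)) if w==(1,1) else 0
for a,b in zip(S,T): print(tri(('scene',*a),('top',*b)))
E
```

```text
(1, 1) [ 5.75341e+02 -2.82311e+02  8.62110e+01 -2.20000e-02  8.05000e-01] [-1.2 46.1]
[-0.9 -1.1 -0.2 -1.1 -1.5  0.3 -1.5  0.2 -0.4  0.9 -0.  -0.2 -2.6  1.5
 -0.8 -0.3  0.5 -0.9]
(1, 0) [ 5.76522e+02 -2.77181e+02  8.76770e+01 -3.40000e-02  7.82000e-01] [-2.  44.8]
(0, 1) [ 5.76144e+02 -2.83642e+02  8.90970e+01 -2.70000e-02  8.12000e-01] [-1.5 46.5]
(array([ 545.34155265, -312.91098654,  132.06508371]), np.float64(4.368295608043819))
(array([ 545.48783413, -250.11071154,  130.58245883]), np.float64(0.9000936549631572))
(array([ 623.87515656, -316.43658385,   59.77905278]), np.float64(10.726998396545806))
(array([ 622.69687446, -251.45906144,   57.25962126]), np.float64(4.644428393489246))
```

```bash
python3 - <<'E'
from h import *
from scipy.spatial.transform import Rotation as R
s=ctrl.read_state();M=R.from_euler('xyz',s['tool_rot']).as_matrix();print(M.round(3))
yaw=np.radians(-1.5)
for sgn in(1,-1):
    G=R.from_euler('ZY',[yaw,0]).as_matrix()@np.array([[.7071,0,-.7071],[0,1,0],[0,0,0]])
    x=R.from_euler('z',yaw).apply([.7071,0,-.7071]);y=R.from_euler('z',yaw).apply([0,sgn,0]);z=np.cross(x,y)
    G=np.c_[x,y,z];D=np.c_[[0,0,-1],y,np.cross([0,0,-1],y)]
    print(sgn,np.degrees(R.from_matrix(D@M.T).as_rotvec()).round(1),np.degrees(R.from_matrix(G@D.T).as_rotvec()).round(1))
E
```

```text
[[-0.     0.29   0.957]
 [ 0.     0.957 -0.29 ]
 [-1.     0.    -0.   ]]
1 [-0.  -0.  15.3] [ -1.2 -45.   -0. ]
-1 [  -0.     0.  -164.7] [ -1.2 -45.   -0. ]
```

Emit:
arm_command(
  series=[
    [1,2.7,-2.5,0.5,0,0,-7],
    [1,2.7,-2.5,0.5,0,0,-7],
    [1,2.7,-2.5,0.5,0,0,-7],
    [1,2.7,-2.5,0.5,0,0,-7],
    [1,2.7,-2.5,0.5,0,0,-7],
    [1,2.7,-2.5,0.5,0,0,-7],
    [1,2.7,-2.5,0.5,0,0,-7],
    [1,2.7,-2.5,0.5,0,0,-7],
    [1,2.7,-2.5,0.5,0,0,-7],
    [1,2.7,-2.5,0.5,0,0,-7],
    [1,2.7,-2.5,0.5,0,0,-7],
    [1,2.7,-2.5,0.5,0,0,-7],
    [1,2.7,-2.5,0.5,0,0,-7],
    [1,2.7,-2.5,0.5,0,0,-7],
    [1,0,0,0,0,0,0],
    [1,0,0,0,0,0,0],
  ],
)

```text
clock: 1.88
eef_pos: [568.1, 269.4, 273.9]
tool_rot: [1.442, 1.569, -0.567]
force: [-0.3, -0.1, -0.9]
width: 85.6
```

```bash
cat >> h.py <<'E'
from scipy.spatial.transform import Rotation as R
def wrist(name):
    import cv2
    s=ctrl.read_state(); im=ctrl.get_image('wrist'); cv2.imwrite(f'pics/{name}.png',im)
    T=np.eye(4);T[:3,:3]=R.from_euler('xyz',s['tool_rot']).as_matrix();T[:3,3]=s['eef_pos']
    np.save(f'pics/{name}.npy',T@np.array(ctrl.calibration('wrist')['T_tool_cam'])); return im
def wray(name,u,v):
    c,f=cam('wrist');T=np.load(f'pics/{name}.npy');return T[:3,3],T[:3,:3]@np.array([(u-c['cx'])/f,-(v-c['cy'])/f,-1])
def wproj(name,P):
    c,f=cam('wrist');T=np.load(f'pics/{name}.npy');p=(np.asarray(P)-T[:3,3])@T[:3,:3];return np.array([c['cx']+f*p[...,0]/-p[...,2],c['cy']-f*p[...,1]/-p[...,2]]).T
E
python3 - <<'E'
from h import *
import cv2
im=wrist('w1');h=cv2.cvtColor(im,cv2.COLOR_BGR2HSV)
m=cv2.inRange(h,(60,120,40),(90,255,255))
k,l,s,ce=cv2.connectedComponentsWithStats(m)
for i in range(1,k):
    if s[i,4]>500:
        o,d=wray('w1',*ce[i]);print(s[i],ce[i],o+d*(6-o[2])/d[2])
E
```

```text
[ 225  119   95   94 6965] [271.99913855 165.30265614] [560.92566435 273.58051472   6.        ]
[ 108  177   72   66 3663] [143.58667759 209.42997543] [354.45233156 295.70120492   6.        ]
```

View pics/w1.png

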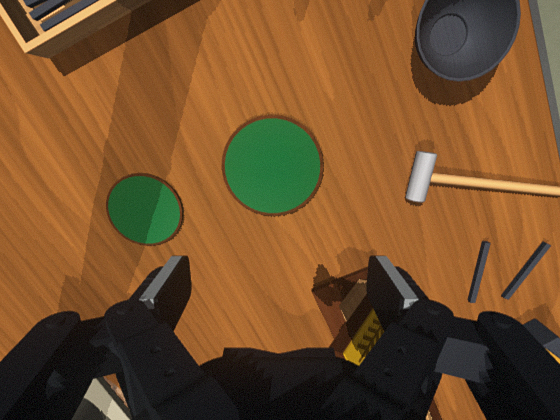

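Emit:
arm_command(
  series=[
    [1,-0.45,-3.1,0,0,0,-3.7],
    [1,-0.45,-3.1,0,0,0,-3.7],
    [1,-0.45,-3.1,0,0,0,-3.7],
    [1,-0.45,-3.1,0,0,0,-3.7],
    [1,-0.45,-3.1,0,0,0,-3.7],
    [1,-0.45,-3.1,0,0,0,-3.7],
    [1,-0.45,-3.1,0,0,0,-3.7],
    [1,-0.45,-3.1,0,0,0,-3.7],
    [1,-0.45,-3.1,0,0,0,-3.7],
    [1,-0.45,-3.1,0,0,0,-3.7],
    [1,-0.45,-3.1,0,0,0,-3.7],
    [1,-0.45,-3.1,0,0,0,-3.7],
    [1,-0.45,-3.1,0,0,0,-3.7],
    [1,-0.45,-3.1,0,0,0,-3.7],
    [1,-0.45,-3.1,0,0,0,-3.7],
    [1,-0.45,-3.1,0,0,0,-3.7],
    [1,-0.45,-3.1,0,0,0,-3.7],
    [1,-0.45,-2.3,0,0,0,-3.8],
    [1,0,0,0,0,0,0],
  ],
)

```text
clock: 3.52
eef_pos: [483.6, -281.8, 273.8]
tool_rot: [1.502, 1.568, -1.672]
force: [-0.5, -1.3, -0.5]
width: 85.2
```

Emit:
arm_command(
  series=[
    [1,0,0,-0.4,-0.15,-6.4,0],
    [1,0,0,-0.4,-0.15,-6.4,0],
    [1,0,0,-0.4,-0.15,-6.4,0],
    [1,0,0,-0.4,-0.15,-6.4,0],
    [1,0,0,-0.4,-0.15,-6.4,0],
    [1,0,0,-0.4,-0.15,-6.4,0],
    [1,0,0,-0.4,-0.2,-6.6,0],
    [1,0,0,0,0,0,0],
    [1,0,0,0,0,0,0],
  ],
)

```text
clock: 4.27
eef_pos: [487.4, -276.7, 237.8]
tool_rot: [-3.092, 1.04, 0.024]
force: [-0.7, -0.5, 0.4]
width: 85.5
```

```bash
python3 - <<'E'
from h import *
im=wrist('w2');s=ctrl.read_state();print(s['clock'],s['eef_pos'],s['qpos'].round(2));print(R.from_euler('xyz',s['tool_rot']).as_matrix().round(3))
E
```

```text
4.3167 [ 487.99598616 -277.02244307  238.11935558] [ 0.6   0.32  0.12  2.17 -1.04  0.44  0.02]
[[ 0.506 -0.018 -0.862]
 [ 0.011 -1.     0.027]
 [-0.863 -0.023 -0.505]]
```

View pics/w2.png

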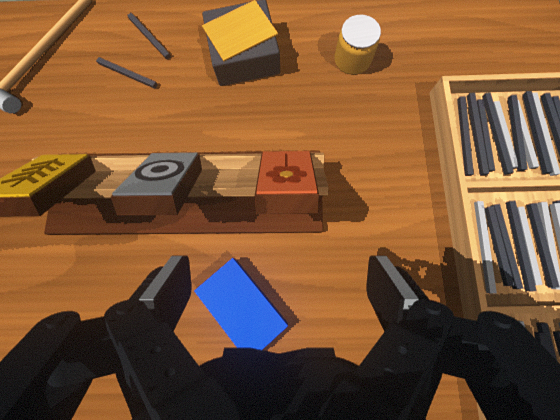

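```bash
python3 - <<'E'
import cv2
a=cv2.imread('pics/w2.png')[140:220,245:335];cv2.imwrite('pics/w2c.png',cv2.resize(a,None,fx=7,fy=7,interpolation=2))
E
```

```text
(no output)
```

View pics/w2c.png

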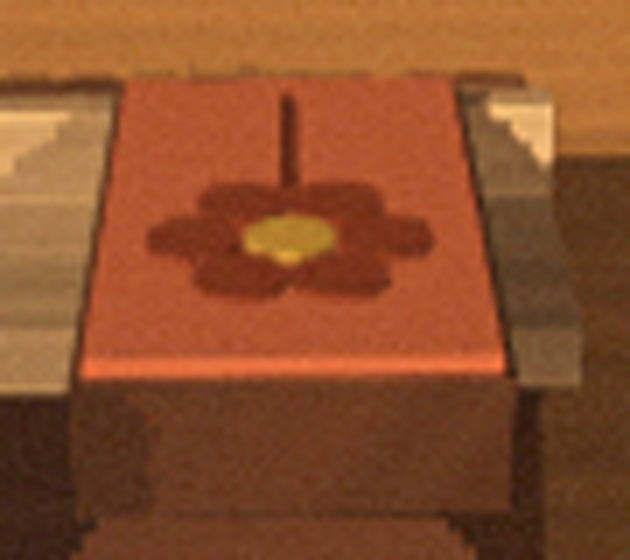

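```bash
python3 - <<'E'
from h import *
from scipy.optimize import least_squares
C=np.array([[13,-32,55],[13,32,55],[13,-32,-55],[13,32,-55],[-13,32,55],[-13,-32,55]])
S=np.array([[148.6,170.5],[167.1,176.9],[132.1,209.8],[151,217.4]])
T=np.array([[425.5,207.5],[397.7,204.1],[421.8,182.5],[394.5,180.2]])
W=np.array([[317.3,192.9],[256.4,193.1],[310,151.4],[262.4,151.4],[255.3,213.1],[317.9,212.6]])
def P(p): return R.from_euler('ZY',[p[3],-p[4]]).apply(C)+p[:3]
def f(p,w): return np.r_[(w[0]*(proj('scene',P(p)[:4])-S)).ravel(),(w[1]*(proj('top',P(p)[:4])-T)).ravel(),w[2]*(wproj('w2',P(p))-W).ravel(), (p[4]-np.pi/4)/.02*.5,(p[2]-89)/3]
for w in((1,1,1),(0,0,1)):
    r=least_squares(f,[570,-270,89,0,.785],args=(w,));print(w,r.x.round(3),np.degrees(r.x[3:]).round(1));print((f(r.x,(1,1,1))).round(1))
E
```

```text
(1, 1, 1) [ 5.76373e+02 -2.83276e+02  8.54580e+01 -2.00000e-02  7.86000e-01] [-1.1 45.1]
[-1.7 -0.8 -1.1 -0.8 -1.8  0.8 -1.8  0.7  0.1  0.2  0.5 -0.9 -2.5  1.6
 -0.6 -0.3  1.4 -0.6 -2.1 -0.4  0.6 -0.4 -0.8 -0.   0.4  1.4 -0.5  1.6
  0.  -1.2]
(0, 0, 1) [ 5.77024e+02 -2.83486e+02  8.41840e+01 -2.00000e-02  7.84000e-01] [-1.2 44.9]
[-1.9 -0.2 -1.2 -0.2 -1.9  1.4 -1.9  1.3  0.1  0.   0.4 -1.1 -2.5  1.5
 -0.6 -0.3  1.5 -1.  -1.8 -0.8  0.7 -0.4 -0.6 -0.   0.7  0.9 -0.5  1.2
 -0.  -1.6]
```

Emit:
arm_command(
  series=[
    [1,1.2,-0.2,-2.4,0,0,0],
    [1,1.2,-0.2,-2.4,0,0,0],
    [1,1.2,-0.2,-2.4,0,0,0],
    [1,0,0,0,0,-5,0],
    [1,0,0,0,0,-5,0],
    [1,0,0,0,0,-5,0],
    [1,0,0,0,0,0,0],
  ],
)

```text
clock: 4.9
eef_pos: [522.5, -321.7, 214.2]
tool_rot: [-3.023, 0.877, 0.112]
force: [-1.7, -2.5, -2.2]
width: 85.6
```

```bash
cat > st.py <<'E'
from h import *
s=ctrl.read_state();print(s['clock'],s['eef_pos'].round(1),s['qpos'].round(2),s['force'].round(1),s['width']);print(R.from_euler('xyz',s['tool_rot']).as_matrix().round(3))
E
python3 st.py
```

```text
4.9 [ 522.5 -321.7  214.2] [ 1.28  0.54 -0.65  2.12 -1.1   0.23  0.24] [-1.7 -2.5 -2.2] 85.63347073309563
[[ 0.636  0.02  -0.772]
 [ 0.071 -0.997  0.033]
 [-0.769 -0.076 -0.635]]
```

```bash
cat > d.py <<'E'
from h import *
import sys
def delta(tilt,yawdeg,pos):
    # tool axis tilted outward by tilt in the vertical plane of heading yaw; jaw = -y of that heading
    s=ctrl.read_state();M=R.from_euler('xyz',s['tool_rot']).as_matrix()
    t=np.radians(tilt);Z=R.from_euler('z',yawdeg,degrees=True)
    x=Z.apply([np.sin(t),0,-np.cos(t)]);y=Z.apply([0,-1,0]);G=np.c_[x,y,np.cross(x,y)]
    print('shift cm',((np.array(pos)-s['eef_pos'])/10).round(2),'rot',np.degrees(R.from_matrix(G@M.T).as_rotvec()).round(1),'axis',x.round(3))
a=list(map(float,sys.argv[1:]));delta(a[0],a[1],a[2:])
E
python3 d.py 20 -1.2 525 -283 175
```

```text
shift cm [ 0.25  3.87 -3.92] rot [-4.3 19.6 -1.6] axis [ 0.342 -0.007 -0.94 ]
```

Emit:
arm_command(
  series=[
    [1,0.05,0.8,0,-0.9,3.9,-0.3],
    [1,0.05,0.8,0,-0.9,3.9,-0.3],
    [1,0.05,0.8,0,-0.9,3.9,-0.3],
    [1,0.05,0.8,0,-0.9,3.9,-0.3],
    [1,0.05,0.7,0,-0.9,3.9,-0.3],
    [1,0,0,0,0,0,0],
    [1,0,0,0,0,0,0],
  ],
)

```text
clock: 5.48
eef_pos: [532.2, -272.9, 214.3]
tool_rot: [-3.112, 1.184, 0.037]
force: [-0.7, -0.0, -0.3]
width: 85.5
```

```bash
python3 st.py; python3 d.py 20 -1.2 534 -283 175
```

```text
5.4833 [ 532.2 -272.9  214.3] [ 0.51  0.41  0.07  2.   -0.57  0.47 -0.52] [-0.7 -0.  -0.3] 85.46935019771591
[[ 0.377  0.01  -0.926]
 [ 0.014 -1.    -0.005]
 [-0.926 -0.011 -0.377]]
shift cm [ 0.18 -1.01 -3.93] rot [-0.6  2.2 -1.8] axis [ 0.342 -0.007 -0.94 ]
```

Emit:
arm_command(
  series=[
    [1,0,-0.5,-2.0,-0.3,1.1,-0.9],
    [1,0,-0.5,-1.9,-0.3,1.1,-0.9],
    [1,0,0,0,0,0,0],
    [1,0,0,0,0,0,0],
  ],
)

```text
clock: 5.82
eef_pos: [527.2, -288.1, 173.4]
tool_rot: [-3.129, 1.225, -0.022]
force: [-0.6, -0.8, 0.8]
width: 85.6
```

```bash
python3 st.py; python3 d.py 20 -1.2 564 -283 84; python3 -c "
from h import *
wrist('w3')"
```

```text
5.8167 [ 527.2 -288.1  173.4] [ 0.51  0.48  0.08  2.01 -0.56  0.41 -0.54] [-0.6 -0.8  0.8] 85.60520400472709
[[ 0.339 -0.034 -0.94 ]
 [-0.008 -0.999  0.033]
 [-0.941 -0.004 -0.339]]
shift cm [ 3.68  0.51 -8.94] rot [-0.2 -0.2  0.7] axis [ 0.342 -0.007 -0.94 ]
```

View pics/w3.png

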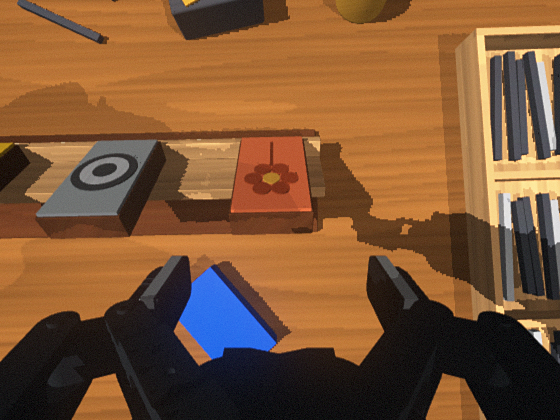

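Emit:
arm_command(
  series=[
    [1,0.5,0.5,-1.2,0,0,0.7],
    [1,0.7,0,-1.7,0,0,0],
    [1,0,0,0,0,0,0],
    [1,0,0,0,0,0,0],
    [1,0,0,0,0,0,0],
  ],
)

```text
clock: 6.28
eef_pos: [540.1, -284.0, 146.4]
tool_rot: [-3.134, 1.222, -0.015]
force: [-0.2, 0.4, -0.6]
width: 85.3
```

```bash
python3 st.py; python3 d.py 20 -1.2 564 -283 84; python3 -c "
from h import *
wrist('w4')"
```

```text
6.2833 [ 540.1 -284.   146.4] [ 0.52  0.53  0.03  2.02 -0.59  0.35 -0.51] [-0.2  0.4 -0.6] 85.34784122468844
[[ 0.342 -0.022 -0.939]
 [-0.005 -1.     0.022]
 [-0.94  -0.003 -0.342]]
shift cm [ 2.39  0.1  -6.24] rot [-0.2  0.   0.1] axis [ 0.342 -0.007 -0.94 ]
```

View pics/w4.png

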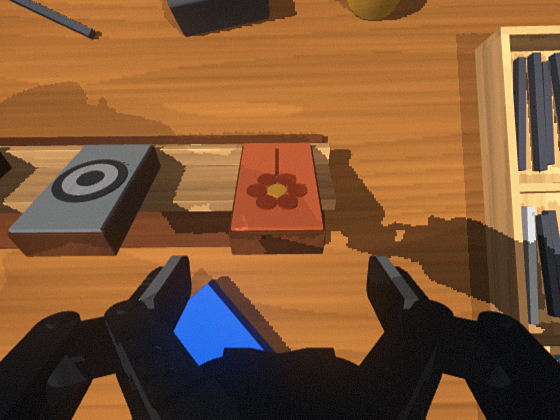

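Emit:
arm_command(
  series=[
    [1,0.4,0,-1.2,0,3,0],
    [1,0.4,0,-1.3,0,3,0],
    [1,0.5,0,-1.3,0,0,0],
    [1,0.5,0,-1.3,0,0,0],
    [1,0.4,0,-1.2,0,0,0],
    [1,0,0,0,0,0,0],
    [1,0,0,0,0,0,0],
  ],
)

```text
clock: 6.92
eef_pos: [561.0, -282.9, 81.2]
tool_rot: [-3.13, 1.329, -0.011]
force: [-0.5, -0.3, -0.2]
width: 85.6
```

```bash
python3 st.py; python3 d.py 14 -1.2 562 -283 81; python3 -c "
from h import *
import cv2
wrist('w5'); cv2.imwrite('pics/s5.png',cv2.resize(ctrl.get_image('scene')[100:260,60:270],None,fx=3.5,fy=3.5))"
```

```text
6.9167 [ 561.  -282.9   81.2] [ 0.4   0.68  0.13  1.92 -0.54  0.38 -0.61] [-0.5 -0.3 -0.2] 85.62854440659584
[[ 0.239 -0.022 -0.971]
 [-0.003 -1.     0.022]
 [-0.971 -0.003 -0.239]]
shift cm [ 0.1  -0.01 -0.02] rot [-0.2 -0.2  0.1] axis [ 0.242 -0.005 -0.97 ]
```

View pics/w5.png

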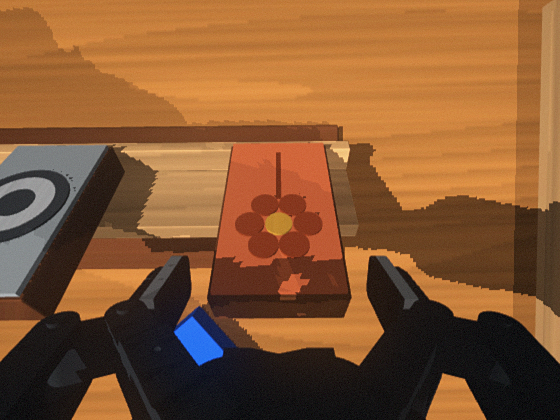

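View pics/s5.png

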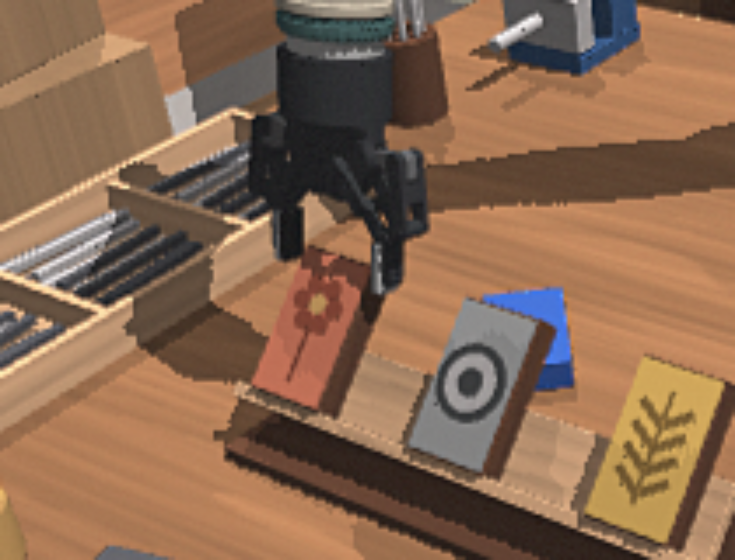

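```bash
python3 - <<'E'
from h import *
s=ctrl.read_state();M=R.from_euler('xyz',s['tool_rot']).as_matrix();p=s['eef_pos']
for x in(-13,-32,-19,-40):
    print(x,wproj('w5',p+M@[x,42.5,0]),proj('scene',p+M@[x,-42.5,0]), (p+M@[x,0,0]).round(0))
Rp=R.from_euler('ZY',[-.02,-.786])
for z in(30,55):
  for xx in(13,-13): 
    q=Rp.apply([xx,32,z])+[576.5,-283,87];print(z,xx,wproj('w5',q),proj('scene',q))
E
```

```text
-13 [355.79258952 248.36062332] [168.24770835 192.64050242] [ 559. -284.   95.]
-32 [365.00126052 264.61893789] [168.29741798 185.44654181] [ 554. -284.  114.]
-19 [358.48078528 253.10675144] [168.26333046 190.37967667] [ 557. -284.  101.]
-40 [369.57194721 272.6886867 ] [168.31855955 182.38694112] [ 552. -283.  121.]
30 13 [213.64809663 245.61186167] [162.17874756 185.10811205]
30 -13 [221.3061756  272.14095563] [168.58428355 187.94232809]
55 13 [205.407159  293.6041286] [165.98306956 175.61707704]
55 -13 [214.9747237  316.92552648] [172.29139026 178.65444782]
```

```bash
python3 - <<'E'
from h import *
import cv2
s=ctrl.read_state();M=R.from_euler('xyz',s['tool_rot']).as_matrix();p=s['eef_pos']
a=cv2.imread('pics/w5.png')[230:340,140:440];cv2.imwrite('pics/w5c.png',cv2.resize(a,None,fx=2.6,fy=2.6,interpolation=2))
for x in(-13,-25,-35,-45):
  for z in(-11,11):
    print(x,z,wproj('w5',p+M@[x,42.5,z]),proj('scene',p+M@[x,-42.5,z]))
E
```

```text
-13 -11 [357.26045206 230.23892486] [165.0628185  193.80851951]
-13 11 [354.37877099 265.81511386] [171.3786119  191.49228411]
-25 -11 [363.05380788 238.9391683 ] [165.08007695 189.24279333]
-25 11 [359.73948769 276.69357833] [171.4235032  186.99405092]
-35 -11 [368.57738737 247.23427182] [165.09457804 185.40652587]
-35 11 [364.82359704 287.01072545] [171.46121699 183.21502346]
-45 -11 [374.87538893 256.69237323] [165.10918867 181.54127996]
-45 11 [370.58864517 298.70969683] [171.49921078 179.40793956]
```

View pics/w5c.png

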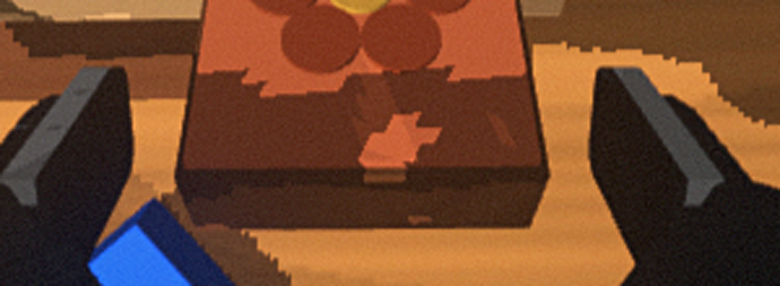

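Emit:
arm_command(
  series=[
    [1,-0.2,0,-0.4,0,0,0],
    [1,-0.2,0,-0.5,0,0,0],
    [1,0,0,0,0,0,0],
    [0,0,0,0,0,0,0],
    [0,0,0,0,0,0,0],
    [0,0,0,0,0,0,0],
    [0,0,0,0,0,0,0],
    [0,0,0,0,0,0,0],
    [0,0,0,0,0,0,0],
  ],
)

```text
clock: 7.77
eef_pos: [558.3, -283.0, 73.8]
tool_rot: [-3.138, 1.327, -0.017]
force: [-3.4, -0.3, 5.8]
width: 62.8
```

```bash
python3 st.py; python3 -c "
from h import *
import cv2
wrist('w6'); cv2.imwrite('pics/s6.png',cv2.resize(ctrl.get_image('scene')[100:260,60:270],None,fx=3.5,fy=3.5))"
```

```text
7.7667 [ 558.3 -283.    73.8] [ 0.42  0.69  0.11  1.93 -0.55  0.36 -0.59] [-3.4 -0.3  5.8] 62.795611342881045
[[ 0.241 -0.021 -0.97 ]
 [-0.004 -1.     0.021]
 [-0.97  -0.001 -0.241]]
```

View pics/w6.png

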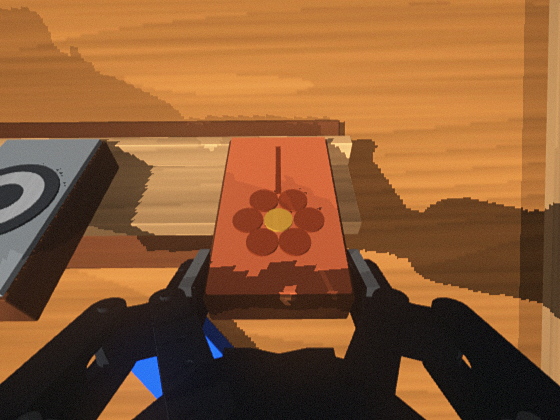

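View pics/s6.png

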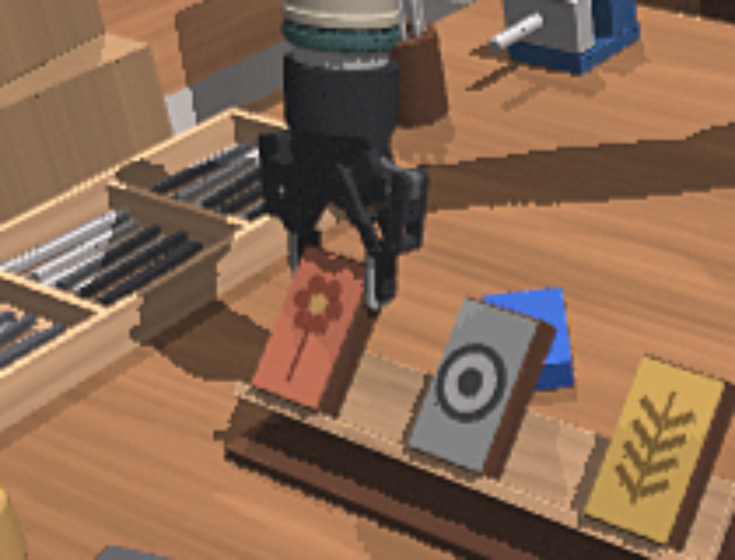

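Emit:
arm_command(
  series=[
    [0,-0.5,0,0.55,0,0,0],
    [0,-0.6,0,0.7,0,0,0],
    [0,-0.6,0,0.8,0,0,0],
    [0,0,0,1.5,0,0,0],
    [0,0,0,2.5,0,0,0],
    [0,0,0,3,0,0,0],
    [0,0,0,3,0,0,0],
    [0,0,0,2,0,0,0],
    [0,0,0,0,0,0,0],
    [0,0,0,0,0,0,0],
  ],
)

```text
clock: 8.7
eef_pos: [541.2, -283.0, 215.0]
tool_rot: [-3.14, 1.326, -0.019]
force: [-0.7, -0.0, -2.5]
width: 63.1
```

```bash
python3 st.py; python3 -c "
from h import *
import cv2
wrist('w7'); cv2.imwrite('pics/s7.png',cv2.resize(ctrl.get_image('scene')[60:260,60:290],None,fx=3,fy=3))"
```

```text
8.7 [ 541.2 -283.   215. ] [ 0.31  0.47  0.29  1.86 -0.42  0.66 -0.73] [-0.7 -0.  -2.5] 63.13985826304058
[[ 0.243 -0.021 -0.97 ]
 [-0.005 -1.     0.021]
 [-0.97  -0.    -0.243]]
```

View pics/w7.png

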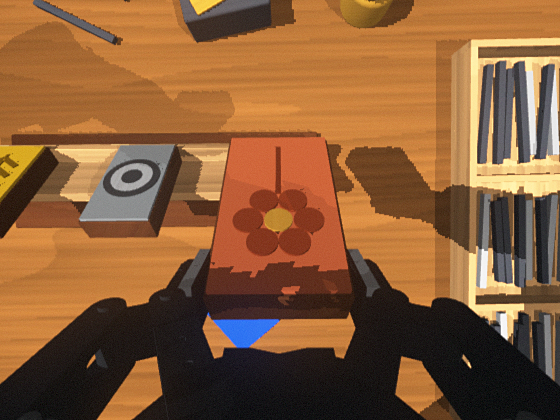

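View pics/s7.png

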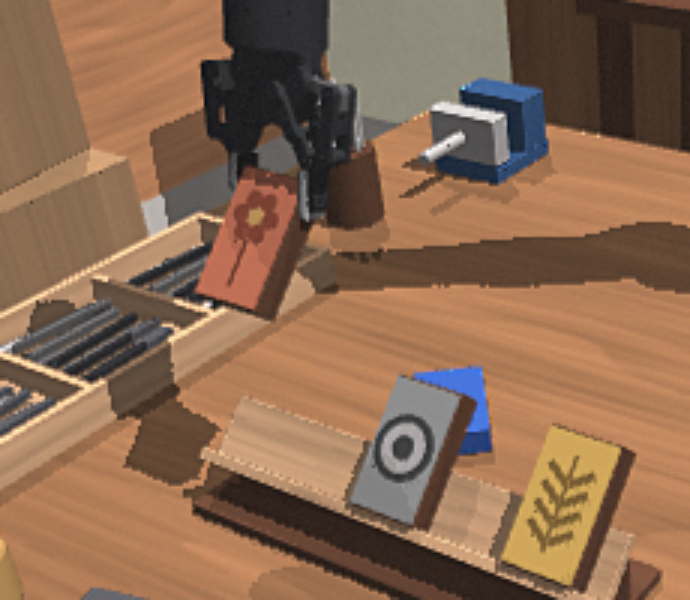

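```bash
python3 - <<'E'
import cv2
a=cv2.imread('pics/w7.png')[125:330,190:365];cv2.imwrite('pics/w7c.png',cv2.resize(a,None,fx=2.9,fy=2.9,interpolation=2))
E
```

```text
(no output)
```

View pics/w7c.png

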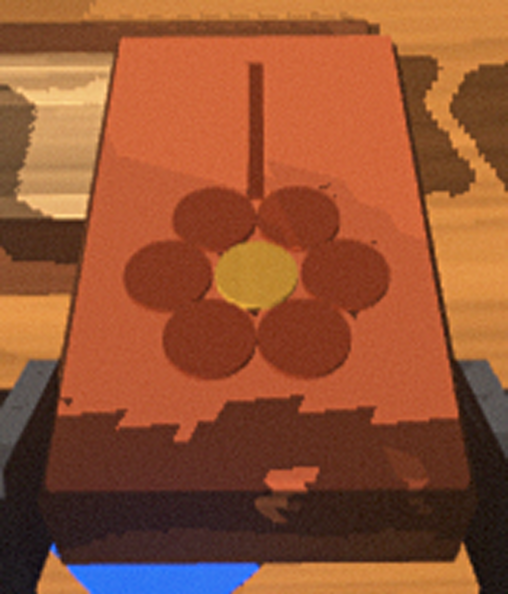

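```bash
python3 - <<'E'
from h import *
from scipy.optimize import least_squares
C=np.array([[13,-32,55],[13,32,55],[13,-32,-55],[13,32,-55],[-13,32,55],[-13,-32,55]])
W=np.array([[352.1,293.3],[205.5,294],[325.2,137.8],[231.4,137.8],[206.6,317.4],[349.3,318.1]])
def P(p): return R.from_euler('ZYX',[p[3],-p[4],p[5]]).apply(C)+p[:3]
f=lambda p:(wproj('w7',P(p))-W).ravel()
# prior
s=ctrl.read_state();M=R.from_euler('xyz',s['tool_rot']).as_matrix();t=s['eef_pos']
g=np.array([558.3,-283,73.8])
pri=np.r_[t+np.array([576.5,-283,87])-g,-.02,.786,0]
r=least_squares(f,pri);p=r.x
print('prior',pri.round(2),'fit',p.round(2),np.degrees(p[3:]).round(1),f(p).round(1))
for q in(pri,p):
    Rp=R.from_euler('ZYX',[q[3],-q[4],q[5]]).as_matrix()
    print('centre in tool',(M.T@(q[:3]-t)).round(1),'zp in tool',(M.T@Rp[:,2]).round(3))
E
```

```text
prior [ 5.5816e+02 -2.8196e+02  2.2563e+02 -2.0000e-02  7.9000e-01  0.0000e+00] fit [ 5.5815e+02 -2.8273e+02  2.2587e+02 -3.0000e-02  7.8000e-01  1.0000e-02] [-1.8 44.6  0.5] [ 3.3 -0.  -3.6 -0.9  1.2  0.6 -1.4  0.1  5.   0.6 -4.5 -0. ]
centre in tool [ -8.5  -0.4 -20.8] zp in tool [-0.855 -0.001  0.519]
centre in tool [ -8.7   0.3 -20.9] zp in tool [-0.859 -0.     0.512]
```

Emit:
arm_command(
  series=[
    [0,0,1.5,1,0.1,4,0],
    [0,0,2.5,1,0.1,5,0],
    [0,0,2.8,1,0.1,5,0],
    [0,0,2.8,0.5,0.1,5,0],
    [0,0,2.8,0,0.1,5,0],
    [0,0,2.8,0,0.1,5,0],
    [0,0,2.8,0,0.1,5,0],
    [0,0,2.8,0,0.1,5,0],
    [0,0,2.8,0,0.1,5,0],
    [0,0,2.8,0,0,1,2],
    [0,0,2.8,0,0,0,2.5],
    [0,0,2.8,0,0,0,2.5],
    [0,0,2.8,0,0,0,2.5],
    [0,0,2.8,0,0,0,2.5],
    [0,0,2.8,0,0,0,2.5],
    [0,0,2.8,0,0,0,2.5],
    [0,0,2.8,0,0,0,2.5],
    [0,0,2.8,0,0,0,2.5],
    [0,0,2.8,0,0,0,2.5],
    [0,0,2.8,0,0,0,2.5],
  ],
)

```text
clock: 10.47
eef_pos: [540.8, 262.3, 246.5]
tool_rot: [-0.003, 1.026, -2.693]
force: [0.5, 0.6, -1.6]
width: 62.8
```

Emit:
arm_command(
  series=[
    [0,0,0,0,0,0,0],
    [0,0,0,0,0,0,0],
    [0,0,0,0,0,0,0],
  ],
)

```text
clock: 10.72
eef_pos: [541.0, 260.4, 246.9]
tool_rot: [0.001, 1.026, -2.692]
force: [0.0, -0.7, -3.1]
width: 63.2
```

```bash
python3 st.py;  python3 d.py -31 26 541.4 262.7 110; python3 -c "
from h import *
import cv2
wrist('w8'); cv2.imwrite('pics/s8.png',ctrl.get_image('scene'))"
```

```text
10.7167 [541.  260.4 246.9] [-0.59  0.9   0.27  1.01 -0.17  1.8  -1.48] [ 0.  -0.7 -3.1] 63.18591779509468
[[-0.467  0.434 -0.77 ]
 [-0.225 -0.901 -0.371]
 [-0.855  0.     0.519]]
shift cm [  0.04   0.23 -13.69] rot [ 0.1 -0.2  0.3] axis [-0.463 -0.226 -0.857]
```

View pics/w8.png

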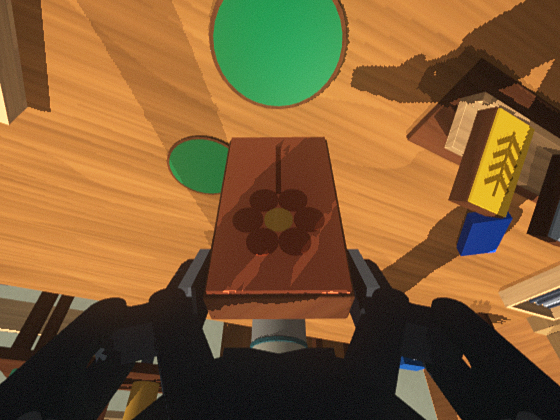

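View pics/s8.png

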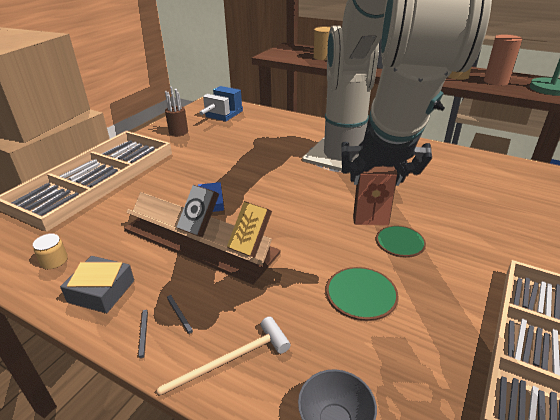

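Emit:
arm_command(
  series=[
    [0,0,0.2,-1.5,0,-0.1,0.2],
    [0,0,0,-2.5,0,0,0],
    [0,0,0,-3,0,0,0],
    [0,0,0,-3,0,0,0],
    [0,0,0,-2.5,0,0,0],
    [0,0,0,-1.5,0,0,0],
    [0,0,0,0,0,0,0],
    [0,0,0,0,0,0,0],
    [0,0,0,0,0,0,0],
  ],
)

```text
clock: 11.57
eef_pos: [542.6, 262.9, 110.4]
tool_rot: [0.002, 1.033, -2.688]
force: [0.2, -0.4, -2.3]
width: 62.9
```

```bash
python3 st.py;  python3 d.py -31 26 541.4 262.7 64.4; python3 -c "
from h import *
import cv2
cv2.imwrite('pics/s9.png',ctrl.get_image('scene'));cv2.imwrite('pics/t9.png',ctrl.get_image('top'))
a=cv2.imread('pics/s9.png')[170:330,290:450];b=cv2.imread('pics/t9.png')[120:280,110:270]
cv2.imwrite('pics/c9.png',cv2.resize(cv2.hconcat([a,b]),None,fx=2.5,fy=2.5,interpolation=2))"
```

```text
11.5667 [542.6 262.9 110.4] [-0.59  1.02  0.25  1.13 -0.19  1.56 -1.47] [ 0.2 -0.4 -2.3] 62.903524088961646
[[-0.461  0.437 -0.773]
 [-0.225 -0.9   -0.375]
 [-0.859  0.001  0.513]]
shift cm [-0.12 -0.02 -4.6 ] rot [-0.   0.2  0.1] axis [-0.463 -0.226 -0.857]
```

View pics/c9.png

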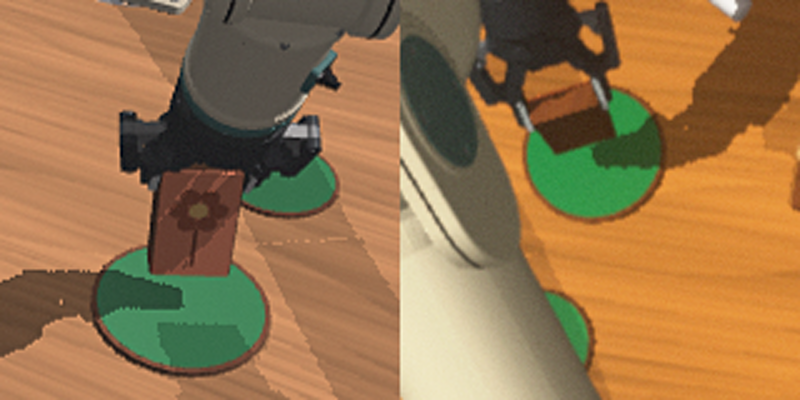

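```bash
python3 - <<'E'
from h import *
import cv2
c=np.array([562.6,272.7,107]);Rp=R.from_euler('z',26,degrees=True)
C=np.array([[x,y,z] for x in(13,-13) for y in(-32,32) for z in(55,-55)])
P=Rp.apply(C)+c
ims=[]
for n,(v,u) in(('s9',(170,290)),('t9',(120,110))):
    im=cv2.imread(f'pics/{n}.png');pr=proj('scene' if n=='s9' else 'top',P)
    im=cv2.resize(im[v:v+160,u:u+160],None,fx=2.5,fy=2.5)
    for i,q in enumerate(pr):
        cv2.circle(im,tuple(int(k) for k in (q-[u,v])*2.5),4,(255,255,0) if i<4 else (255,0,255),1)
    ims.append(im)
cv2.imwrite('pics/c9b.png',cv2.hconcat(ims))
E
```

```text
(no output)
```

View pics/c9b.png

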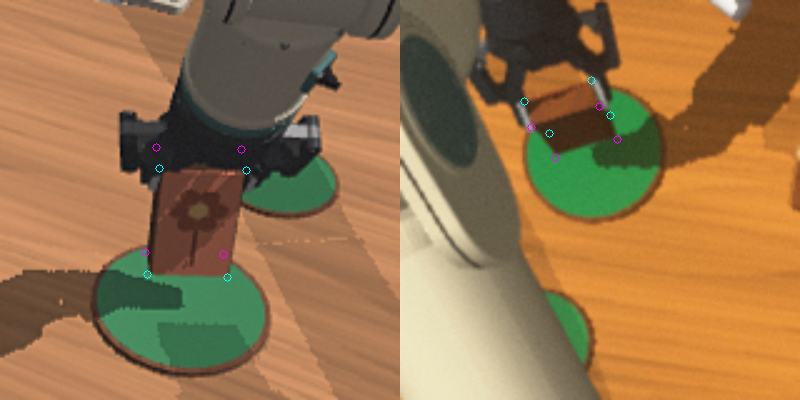

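Emit:
arm_command(
  series=[
    [0,0,0,-1.2,0,0,0],
    [0,0,0,-1.2,0,0,0],
    [0,-0.1,0,-1.0,0,0,0],
    [0,0,0,-0.5,0,0,0],
    [0,0,0,0,0,0,0],
    [0,0,0,0,0,0,0],
  ],
)

```text
clock: 12.17
eef_pos: [540.0, 262.9, 69.2]
tool_rot: [0.001, 1.029, -2.688]
force: [0.2, 0.1, -2.5]
width: 62.4
```

Emit:
arm_command(
  series=[
    [0,0,0,-0.2,0,0,0],
    [0,0,0,-0.1,0,0,0],
    [0,0,0,0,0,0,0],
    [0,0,0,0,0,0,0],
  ],
)

```text
clock: 12.5
eef_pos: [540.5, 263.2, 67.0]
tool_rot: [0.001, 1.03, -2.688]
force: [-0.1, 0.6, -2.2]
width: 63.2
```

Emit:
arm_command(
  series=[
    [0,0.1,0,-0.15,0,0,0],
    [0,0,0,0,0,0,0],
    [0,0,0,0,0,0,0],
  ],
)

```text
clock: 12.75
eef_pos: [541.4, 263.0, 65.3]
tool_rot: [0.001, 1.03, -2.688]
force: [-0.2, 0.5, -3.0]
width: 63.1
```

Emit:
arm_command(
  series=[
    [0,0,0,-0.1,0,0,0],
    [0,0,0,0,0,0,0],
    [0,0,0,0,0,0,0],
  ],
)

```text
clock: 13.0
eef_pos: [541.3, 263.1, 64.2]
tool_rot: [0.001, 1.03, -2.688]
force: [-0.1, 0.4, -1.7]
width: 62.8
```

Emit:
arm_command(
  series=[
    [0,0,0,-0.1,0,0,0],
    [0,0,0,0,0,0,0],
    [0,0,0,0,0,0,0],
  ],
)

```text
clock: 13.25
eef_pos: [541.3, 263.1, 63.2]
tool_rot: [0.001, 1.03, -2.688]
force: [-0.9, 0.1, -2.4]
width: 62.8
```

Emit:
arm_command(
  series=[
    [0,0,0,-0.1,0,0,0],
    [0,0,0,0,0,0,0],
    [0,0,0,0,0,0,0],
  ],
)

```text
clock: 13.5
eef_pos: [541.5, 263.2, 62.6]
tool_rot: [0.001, 1.03, -2.688]
force: [0.5, -0.0, 0.8]
width: 63.1
```

Emit:
arm_command(
  series=[
    [0,0,0,-0.1,0,0,0],
    [0,0,0,0,0,0,0],
    [0,0,0,0,0,0,0],
  ],
)

```text
clock: 13.75
eef_pos: [541.5, 263.2, 62.6]
tool_rot: [0.001, 1.03, -2.688]
force: [-0.3, 0.1, 5.4]
width: 62.6
```

```bash
python3 st.py; python3 - <<'E'
from h import *
import cv2
cv2.imwrite('pics/s10.png',ctrl.get_image('scene'));wrist('w10')
s=ctrl.read_state();c=s['eef_pos']+R.from_euler('xyz',s['tool_rot']).as_matrix()@[-8.6,0,-20.9];print(c)
im=cv2.imread('pics/s10.png')[220:330,310:420];im=cv2.resize(im,None,fx=5,fy=5,interpolation=2);cv2.imwrite('pics/s10c.png',im)
E
```

```text
13.75 [541.5 263.2  62.6] [-0.59  1.07  0.24  1.15 -0.19  1.49 -1.46] [-0.3  0.1  5.4] 62.61693240468502
[[-0.463  0.438 -0.771]
 [-0.226 -0.899 -0.375]
 [-0.857  0.001  0.515]]
[561.61602171 272.98209148  59.18811463]
```

View pics/s10c.png

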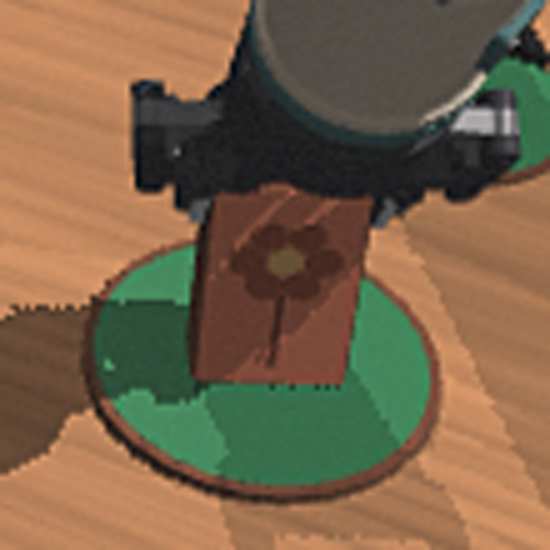

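View pics/w10.png

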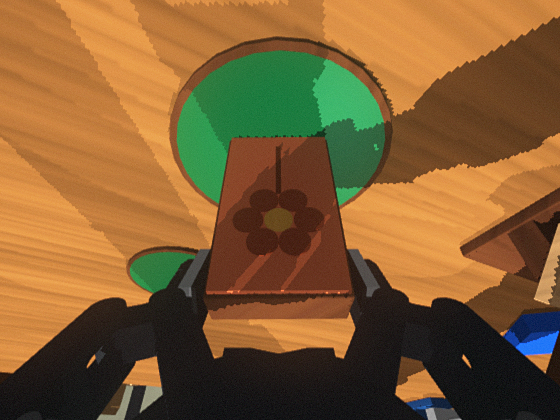

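Emit:
arm_command(
  series=[
    [0.8,0,0,0,0,0,0],
    [0.9,0,0,0,0,0,0],
    [1,0,0,0,0,0,0],
    [1,0,0,0,0,0,0],
    [1,0,0,0,0,0,0],
    [1,0,0,0,0,0,0],
  ],
)

```text
clock: 14.35
eef_pos: [541.3, 263.0, 61.2]
tool_rot: [0.001, 1.03, -2.688]
force: [0.2, 0.2, 0.9]
width: 85.2
```

```bash
python3 st.py; python3 -c "
from h import *
wrist('w11')"
```

```text
14.35 [541.3 263.   61.2] [-0.59  1.07  0.24  1.15 -0.19  1.49 -1.46] [0.2 0.2 0.9] 85.1841897434469
[[-0.463  0.437 -0.771]
 [-0.226 -0.899 -0.375]
 [-0.857  0.001  0.515]]
```

View pics/w11.png

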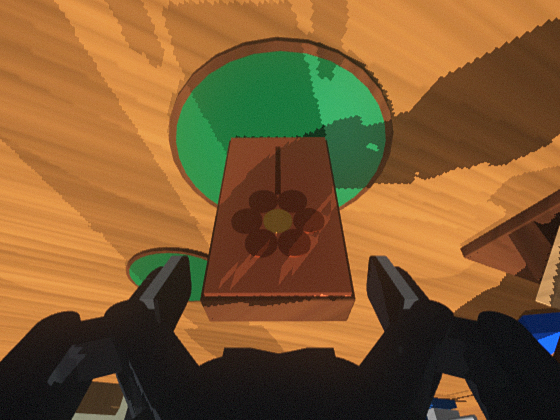

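Emit:
arm_command(
  series=[
    [1,0.4,0.2,0.8,0,0,0],
    [1,0.5,0.25,0.9,0,0,0],
    [1,0.6,0.3,1.2,0,0,0],
    [1,0.7,0.35,1.4,0,0,0],
    [1,0.7,0.35,1.4,0,0,0],
    [1,0.7,0.35,1.4,0,0,0],
    [1,0.7,0.35,1.4,0,0,0],
    [1,0.7,0.35,1.4,0,0,0],
    [1,0,0,2,0,0,0],
    [1,0,0,3,0,0,0],
    [1,0,0,3,0,0,0],
    [1,0,0,0,0,0,0],
    [1,0,0,0,0,0,0],
    [1,0,0,0,0,0,0],
  ],
)

```text
clock: 15.57
eef_pos: [591.4, 288.1, 240.3]
tool_rot: [0.001, 1.03, -2.688]
force: [0.1, -0.8, -0.7]
width: 85.5
```

```bash
python3 st.py; python3 - <<'E'
from h import *
import cv2
wrist('w12')
a=ctrl.get_image('scene');b=ctrl.get_image('top')
for l in ("brass_center","steel_center","copper_center"): print(l,ctrl.spot_in(l,'top'),ctrl.spot_in(l,'scene'))
C=np.array([[x,y,z] for x in(13,-13) for y in(-32,32) for z in(55,-55)])
P=R.from_euler('z',26,degrees=True).apply(C)+[561.6,273,61]
for n,im in(('scene',a),('top',b)):
    for q in proj(n,P): cv2.circle(im,tuple(int(round(k)) for k in q),2,(255,255,0),1)
cv2.imwrite('pics/f.png',cv2.hconcat([cv2.resize(a[150:330,110:430],(400,225)),cv2.resize(b[100:280,110:430],(400,225))]))
im=a[220:320,310:420];cv2.imwrite('pics/fs.png',cv2.resize(im,None,fx=5,fy=5))
E
```

```text
15.5667 [591.4 288.1 240.3] [-0.56  1.03  0.26  0.73 -0.19  1.94 -1.5 ] [ 0.1 -0.8 -0.7] 85.4604265706734
[[-0.463  0.437 -0.771]
 [-0.225 -0.899 -0.375]
 [-0.857  0.     0.515]]
brass_center [{'centre': [571.6, 6.4, 117.7], 'conf': 0.71}] [{'centre': [589.2, 16.0, 97.5], 'conf': 0.88}]
steel_center [{'centre': [568.6, -136.5, 118.3], 'conf': 0.61}] [{'centre': [583.7, -135.0, 95.2], 'conf': 0.67}]
copper_center [{'centre': [553.1, 269.5, 99.7], 'conf': 0.9}] [{'centre': [573.8, 276.0, 77.5], 'conf': 0.97}, {'centre': [416.5, -209.3, 26.6], 'conf': 0.66}]
```

View pics/f.png

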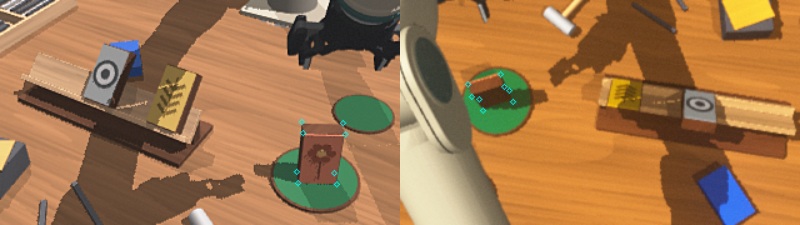

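View pics/fs.png

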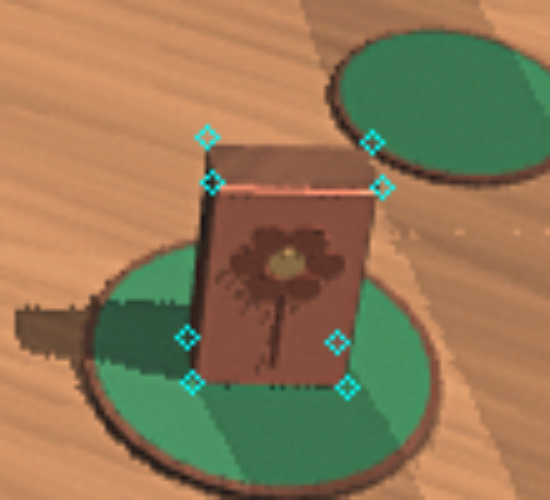

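View pics/w12.png

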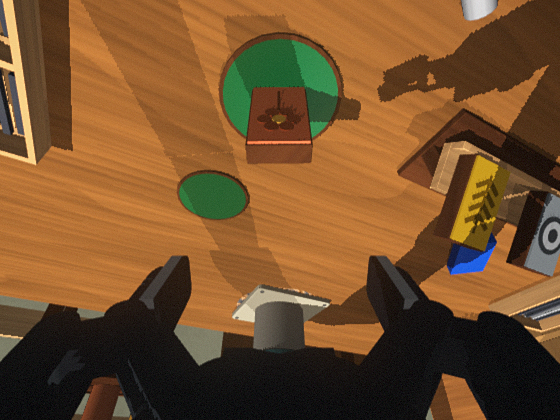

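The plaque stands upright within about 2 px of the predicted outline. Brass and steel read the same as before, and the arm is clear, so I'm handing in.

```bash
python3 -c "
from cell import ctrl
print(ctrl.finish_job())"
```

```text
the job is handed in; nothing more can be done
None
```

I took the copper plaque from the rack by its sides, turned it upright and set it on its bottom edge on the larger green pad. I then let go, backed the gripper well clear, and handed the job in at about 16 s of the 38 s allowed. The hand-in gives no verdict.

**Copper plaque:** in the last pictures it stands upright within about 2 px of the outline I predicted. From the tool pose just before release, its centre was about (562, 273) mm against my pad estimate of (561.5, 272.5).

**Brass and steel:** before and after, the top-camera detections differ by 4.5 mm at most, which is about the detector's own error.

**Checks that failed or disagreed:**
- **Tilt:** the 45° approach I planned ran into joint limits, and the arm swung a few cm aside in free air. I gripped with the tool tilted 14° instead.
- **Fingertips:** both cameras showed the open fingertips about 20 mm farther back than the interface text implies. I moved the grip 9 mm lower before closing.
- **Contact height:** the plaque met the pad about 2 mm lower than my estimate.
- **Cameras:** the scene and top cameras disagreed by about 4 mm on the pad's centre.

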